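Load the perfumer's accord caddy

ROBOT

A 6-joint arm with a two-finger parallel gripper is mounted at the origin on the work surface. World frame = base frame: x ahead of the robot, y to its left, z up, the work surface at z = 0. Lengths are in m, angles in rad, forces in N, time in s.
With the tool pointing down it reaches from about 0.35 to 0.775 m from the base axis. Payload 7.3 kg.
Tool frame: the origin (TCP) lies between the finger pads; the fingertips stand 14 mm ahead of it and the grasp point (between the pads) lies 5 mm behind it; z points along the fingers, y is the line along which they close (so a half turn about z gives the same grasp; the last joint's range is limited). The gripper opens to 92 mm and grips with 3 to 60 N. Pads are 19 mm wide; open, the fingers measure 130 mm over their backs; the gripper's body (75 mm by 190 mm) begins 47 mm behind the grasp point.
Start: joints at [-1.254, 0.342, 1.524, -0, 1.275, -0.146], TCP at [0.234, -0.47, 0.241] pointing down, gripper open.
Joint ranges: [-2.53, 2.53], [-0.77, 2.02], [0.04, 2.7], [-1, 4.14], [0.28, 2.66], [-3.11, 3.11]. Speed limits (rad/s): [2.57, 2.57, 3.14, 3.14, 3.14, 3.14].

INTERFACE

Orientations are given as a unit quaternion [w, x, y, z].
In Python, from bench import arm, read_camera gives the robot as it stands.
- The arm moves only by the tool drive_tool, never from a script. Its argument "rows" is a list of rows, each a list of 7 numbers: the finger opening in mm, from 0 to 91.8, then the shift along the world's x, y, z in mm, then the turn, a rotation vector about the world's x, y, z in rad. In form: [[claw, dx, dy, dz, wx, wy, wz], ...]. A call has 1 to 10 rows; each row is the pose to reach, as a shift and turn from the pose commanded when the call began; what a row does not reach only later rows make up. A row lasts 1/12 s, in which the tool goes at most 41.7 mm and 7.16 degrees, less where a joint would pass 70% of its speed; a pose out of reach is approached as far as the arm can. A call with a gripper value outside its range is refused whole. The fingers move at their own pace and stop on an object; the grip force is fixed at half the most. Time passes only in rows, so rows that repeat a pose let the fingers close. It gives the time, the measured TCP pose, the force, the opening and the grip force at its end, in the units of the state.
- arm.observe(): the state, without advancing time (a new reading comes with each control period).
- read_camera(name): name is "scene" or "top" or "wrist"; returns a dict with "pixels" (384x512x3 uint8, red, green, blue), "mtx" (3x3 intrinsics, pixels), "position" and "rotation" of the camera in the world. Camera axes: x right, y up, looking along -z (the intrinsics and any distortion apply to the point x, -y, -z); pixel columns grow to the right and rows downward; lengths in m; the calibration is good to about 2 mm. A picture is of the moment at which its call begins. There is no depth.
- arm.job_done(): hands the job in; it is judged then, once.
The state is a dict: "time": time; "qpos": joint angles; "dq": joint speeds; "joint_torque": joint torques, N m; "tool_pos": TCP position; "ee_rot": TCP orientation; "ft_force": force on the tool from outside, world axes, zero at the start; "wrist_torque": the same for the moment, N m; "gripper_width": finger opening in m; "grasp_force": force on a finger pad.
Only numpy, scipy, OpenCV 4.12 (cv2) and the standard library are available. Lean on these libraries where they do the work, as an engineer would, in place of code of your own. Each camera call takes 0.05 s, during which the arm holds its last target. There are 200 camera calls.

TASK

Gather the four silver aluminium bottles with a red, yellow, green or blue cap into the wooden caddy: stand each one upright, flat on the floor of the well whose colour matches its cap, and set it down gently rather than dropping it. Leave the two look-alikes, the silver bottle with the black cap and the amber glass bottle with the blue cap, standing where they are.

Things in the scene. Friction and masses are not known exactly. Their poses are not given: they have to be found in the camera images.
- bottle_red: Loose round bottle of bright bare aluminium (silver body) with a red screw cap, 36 mm diameter, 80 mm tall with the cap, about 80 g, standing upright on the table. Straight body wall up to 48 mm above its foot, then a shoulder; the cap, 24 mm in diameter, takes the top 18 mm. Origin: centre of its underside; z up through the cap.
- bottle_yellow: Loose round bottle of bright bare aluminium (silver body) with a yellow screw cap, 36 mm diameter, 80 mm tall with the cap, about 80 g, standing upright on the table. Straight body wall up to 48 mm above its foot, then a shoulder; the cap, 24 mm in diameter, takes the top 18 mm. Origin: centre of its underside; z up through the cap.
- bottle_green: Loose round bottle of bright bare aluminium (silver body) with a green screw cap, 36 mm diameter, 80 mm tall with the cap, about 80 g, standing upright on the table. Straight body wall up to 48 mm above its foot, then a shoulder; the cap, 24 mm in diameter, takes the top 18 mm. Origin: centre of its underside; z up through the cap.
- bottle_blue: Loose round bottle of bright bare aluminium (silver body) with a blue screw cap, 36 mm diameter, 80 mm tall with the cap, about 80 g, standing upright on the table. Straight body wall up to 48 mm above its foot, then a shoulder; the cap, 24 mm in diameter, takes the top 18 mm. Origin: centre of its underside; z up through the cap.
- bottle_black: Look-alike that does not belong in the caddy: the same silver aluminium bottle, 36 mm diameter, 80 mm tall, but with a black cap; standing loose on the table. Origin: centre of its underside; z up.
- bottle_amber: Look-alike that does not belong in the caddy: a bottle of the same size (36 mm diameter, 80 mm tall) of brown amber glass, with a blue cap; standing loose on the table. Origin: centre of its underside; z up.
- well_red: Square red plastic well, open at the top, one of four fixed in the low wooden caddy (200 x 200 mm, rim 16 mm high) in a two by two pattern 90 mm apart; which colour is in which corner changes. 60 x 60 mm outside, 20 mm high, walls and floor 3 mm thick, so 54 x 54 mm inside. Origin: centre of its underside, 6 mm above the table (inner floor 9 mm, rim 26 mm above the table); x and y along its sides.
- well_yellow: Square yellow plastic well, open at the top, one of four fixed in the low wooden caddy (200 x 200 mm, rim 16 mm high) in a two by two pattern 90 mm apart; which colour is in which corner changes. 60 x 60 mm outside, 20 mm high, walls and floor 3 mm thick, so 54 x 54 mm inside. Origin: centre of its underside, 6 mm above the table (inner floor 9 mm, rim 26 mm above the table); x and y along its sides.
- well_green: Square green plastic well, open at the top, one of four fixed in the low wooden caddy (200 x 200 mm, rim 16 mm high) in a two by two pattern 90 mm apart; which colour is in which corner changes. 60 x 60 mm outside, 20 mm high, walls and floor 3 mm thick, so 54 x 54 mm inside. Origin: centre of its underside, 6 mm above the table (inner floor 9 mm, rim 26 mm above the table); x and y along its sides.
- well_blue: Square blue plastic well, open at the top, one of four fixed in the low wooden caddy (200 x 200 mm, rim 16 mm high) in a two by two pattern 90 mm apart; which colour is in which corner changes. 60 x 60 mm outside, 20 mm high, walls and floor 3 mm thick, so 54 x 54 mm inside. Origin: centre of its underside, 6 mm above the table (inner floor 9 mm, rim 26 mm above the table); x and y along its sides.

How it is judged:
At the end, for the whole second after the job is handed in: Each colour-capped aluminium bottle stands in the well of its cap's colour: centre within 15 mm of the well's, foot under 8 mm above the well's underside, upright within 0.1 rad, released, at rest. The black-capped and amber bottles stand upright, at rest, within 25 mm of their start (horizontal distance between bottle_red and well_red below 0.015 m and z of bottle_red in the frame of well_red below 0.008 m and angle between each of bottle_red, bottle_yellow, bottle_green, bottle_blue, bottle_black, bottle_amber's own z axis and vertical below 0.1 rad and linear speed of each of bottle_red, bottle_yellow, bottle_green, bottle_blue, bottle_black, bottle_amber below 0.02 m/s and horizontal distance between bottle_yellow and well_yellow below 0.015 m and z of bottle_yellow in the frame of well_yellow below 0.008 m and horizontal distance between bottle_green and well_green below 0.015 m and z of bottle_green in the frame of well_green below 0.008 m and horizontal distance between bottle_blue and well_blue below 0.015 m and z of bottle_blue in the frame of well_blue below 0.008 m and distance of each of bottle_black, bottle_amber from where it was at the start of the episode below 0.025 m); the robot touches nothing.
It fails at once if a look-alike (black-capped or amber bottle) is picked up, shoved more than 40 mm or knocked over (distance of any of bottle_black, bottle_amber from where it was at the start of the episode above 0.04 m or angle between any of bottle_black, bottle_amber's own z axis and vertical above 0.7 rad).
It fails at once if a bottle is dropped: it arrives in its well faster than 0.5 m/s ((horizontal distance between bottle_red and well_red below 0.02 m and z of bottle_red in the frame of well_red below 0.015 m and linear speed of bottle_red above 0.5 m/s) or (horizontal distance between bottle_yellow and well_yellow below 0.02 m and z of bottle_yellow in the frame of well_yellow below 0.015 m and linear speed of bottle_yellow above 0.5 m/s) or (horizontal distance between bottle_green and well_green below 0.02 m and z of bottle_green in the frame of well_green below 0.015 m and linear speed of bottle_green above 0.5 m/s) or (horizontal distance between bottle_blue and well_blue below 0.02 m and z of bottle_blue in the frame of well_blue below 0.015 m and linear speed of bottle_blue above 0.5 m/s)).
It also fails if it takes over 104 s, if anything falls off the work surface, if the arm or the gripper's body presses on something with over 40 N, if the wrist force passes 120 N, or if a joint passes its speed limit or range.

## Working session

There is one attempt and no reset: what is moved stays moved. The work goes in short steps, Python scripts to look and compute and a tool call to move; the robot and the scene stay as the last step left them, time stands still between calls to the robot, and variables do not carry over. Pictures are saved under pics/ and viewed, at most 14 in all, crops included, and the job is handed in when it is done.

Besides the shell and the picture viewer there is one more tool, called after "Request:" by a JSON object that holds its "fn" and its "kwargs", one argument or row to a line. drive_tool: Moves the arm, as the interface text tells. Its arguments: {"type":"object","properties":{"rows":{"type":"array","items":{"type":"array","items":{"type":"number"}}}},"required":["rows"]}

```bash
mkdir -p pics; cat > h.py <<'E'
import numpy as np, cv2, json
from bench import arm, read_camera
def shot(name,fn):
    c=read_camera(name); cv2.imwrite('pics/'+fn,cv2.cvtColor(c['pixels'],cv2.COLOR_RGB2BGR)); return c
def ground(c,u,v,z):
    K=np.array(c['mtx']); p=cv2.undistortPoints(np.array([[[u,v]]],float),K,np.array(c['distortion']) if 'distortion' in c else None)[0,0]
    R=np.array(c['rotation']);R=R if R.shape==(3,3) else None
    d=R@np.array([p[0],-p[1],-1]); o=np.array(c['position']); return o+d*(z-o[2])/d[2]
E
python3 - <<'E'
from h import *
c=shot('top','top1.png'); print({k:v for k,v in c.items() if k!='pixels'})
shot('scene','sc1.png'); print(arm.observe())
E
```

```text
{'mtx': array([[385.37938014,   0.        , 266.66465355],
       [  0.        , 385.37938014, 187.63234581],
       [  0.        ,   0.        ,   1.        ]]), 'position': array([ 0.51238301, -0.03081463,  0.84159729]), 'rotation': array([-0.70676858, -0.00153942,  0.02922533,  0.70683923])}
{'time': 0.1, 'qpos': array([-1.25397455e+00,  3.42667535e-01,  1.52492095e+00,  1.48033788e-05,
        1.27544134e+00, -1.46002065e-01]), 'dq': array([-0.00033086,  0.00088971, -0.00148467,  0.00279429, -0.00206666,
       -0.00094942]), 'joint_torque': array([ 2.37039458e-03, -4.32005131e+01, -2.44693011e+01,  7.20106624e-02,
        5.26645139e-02, -3.21252196e-05]), 'tool_pos': array([ 0.2343111 , -0.46941456,  0.24010714]), 'ee_rot': array([-7.16568556e-04,  9.73343782e-01,  2.29349876e-01, -5.42457349e-05]), 'ft_force': array([-0.22915369,  0.27389877,  0.04587908]), 'wrist_torque': array([-0.0203852 , -0.01771592, -0.00367185]), 'grasp_force': 0.0, 'gripper_width': 0.09202889315641681}
```

View pics/top1.png

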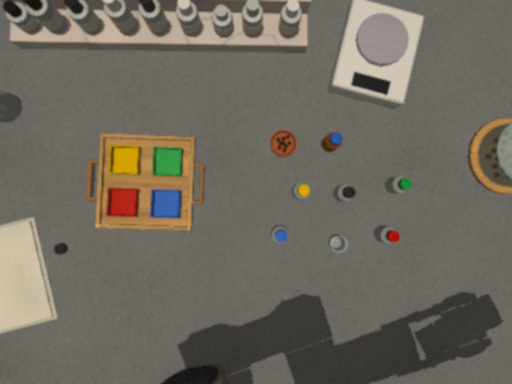

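View pics/sc1.png

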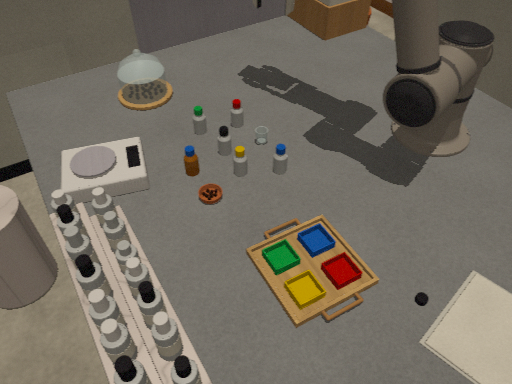

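The top view shows the wells: yellow (125,160), green (168,161), red (123,202) and blue (166,204). The caps are yellow (304,190), blue (281,235), green (404,184), red (392,236), black (348,192) and amber (335,139). There is also a clear glass at (339,243) and a dish at (283,143). The scene view agrees with this.

```bash
cat >> h.py <<'E'
from scipy.spatial.transform import Rotation as Ro
def ground(c,u,v,z):
    K=np.array(c['mtx']); q=c['rotation']
    d=Ro.from_quat([q[1],q[2],q[3],q[0]]).as_matrix()@np.array([(u-K[0,2])/K[0,0],-(v-K[1,2])/K[1,1],-1]); o=np.array(c['position'])
    return o+d*(z-o[2])/d[2]
def blob(c,u,v,r,kind):
    hsv=cv2.cvtColor(c['pixels'],cv2.COLOR_RGB2HSV).astype(int); h,s,V=hsv[...,0],hsv[...,1],hsv[...,2]
    m={'red':((h<8)|(h>172))&(s>150),'yellow':(h>20)&(h<34)&(s>150),'green':(h>45)&(h<85)&(s>120),'blue':(h>100)&(h<125)&(s>120),'black':V<45}[kind]
    m&=(V>60)|(kind=='black')
    Y,X=np.mgrid[:384,:512]; m&=(abs(X-u)<=r)&(abs(Y-v)<=r)
    return X[m].mean()+0.,Y[m].mean()+0.,m.sum(),np.ptp(X[m])+1,np.ptp(Y[m])+1
E
python3 - <<'E'
from h import *
c=read_camera('top')
for k,u,v in [('red',392,236),('yellow',304,190),('green',404,184),('blue',281,235),('black',348,192),('blue',335,139)]:
    b=blob(c,u,v,10,k); print('b',k,np.round(b,1),np.round(ground(c,b[0],b[1],.076),4))
for k,u,v in [('red',123,202),('yellow',125,160),('green',168,161),('blue',166,204)]:
    b=blob(c,u,v,20,k); print('w',k,np.round(b,1),np.round(ground(c,b[0],b[1],.018),4))
print('glass',ground(c,339,243,.03),'dish',ground(c,283,143,.01))
for u,v in [(103,135),(195,137),(190,228),(97,227)]: print(np.round(ground(c,u,v,.016),4))
E
```

```text
b red [393.1 235.9 113.   13.   11. ] [ 0.4491 -0.3143  0.076 ]
b yellow [303.6 189.9 110.   12.   11. ] [ 0.5412 -0.1346  0.076 ]
b green [405.2 183.4 106.   13.   11. ] [ 0.5545 -0.3409  0.076 ]
b blue [281.  235.3 101.   11.   12. ] [ 0.4511 -0.0891  0.076 ]
b black [348.3 191.9  65.   11.    9. ] [ 0.5372 -0.2248  0.076 ]
b blue [335.8 138.  102.   12.   11. ] [ 0.6459 -0.2003  0.076 ]
w red [122.  201.9 816.   31.   29. ] [0.5179 0.2419 0.018 ]
w yellow [124.1 159.3 887.   33.   30. ] [0.608  0.2388 0.018 ]
w green [167.1 161.  774.   29.   29. ] [0.6049 0.1487 0.018 ]
w blue [165.3 203.3 733.   29.   27. ] [0.5149 0.1515 0.018 ]
glass [ 0.43081077 -0.21540557  0.03      ] dish [ 0.64585523 -0.09908682  0.01      ]
[0.6599 0.2845 0.016 ]
[0.6568 0.0904 0.016 ]
[0.4626 0.0995 0.016 ]
[0.4653 0.2935 0.016 ]
```

Request:
{"fn": "drive_tool", "kwargs": {
  "rows": [
    [60, 215, 155, 0, 0, 0, 0],
    [60, 215, 155, 0, 0, 0, 0],
    [60, 215, 155, 0, 0, 0, 0],
    [60, 215, 155, 0, 0, 0, 0],
    [60, 215, 155, 0, 0, 0, 0],
    [60, 215, 155, 0, 0, 0, 0],
    [60, 215, 155, 0, 0, 0, 0],
    [60, 215, 155, -100, 0, 0, 0],
    [60, 215, 155, -100, 0, 0, 0],
    [60, 215, 155, -100, 0, 0, 0]
  ]
}}

```text
time: 0.98
tool_pos: [0.4478, -0.3123, 0.1358]
ee_rot: [-0.003, 0.973, 0.23, -0.002]
ft_force: [-0.9, 0.8, 0.1]
gripper_width: 0.0596
grasp_force: 0.0
```

```bash
python3 - <<'E'
from h import *
c=shot('wrist','w1.png'); print({k:v for k,v in c.items() if k!='pixels'},arm.observe()['tool_pos'],arm.observe()['time'])
E
```

```text
{'mtx': array([[314.23900544,   0.        , 258.58102577],
       [  0.        , 314.23900544, 192.71106418],
       [  0.        ,   0.        ,   1.        ]]), 'position': array([ 0.51486194, -0.27981533,  0.27994148]), 'rotation': array([ 0.84292662, -0.1173748 ,  0.07596809, -0.51954472])} [ 0.44690543 -0.3118956   0.13417978] 1.0333
```

View pics/w1.png

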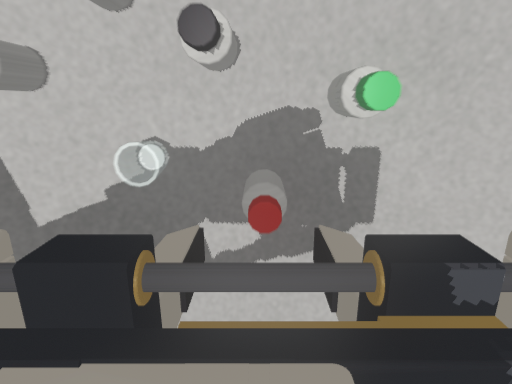

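The red cap is at about (265,214), the green one at (379,91), the black one at (200,28) and the glass at (137,164). The red bottle is between the fingers.

```bash
python3 - <<'E'
from h import *
c=read_camera('wrist')
for k,u,v in [('red',265,214),('green',379,91),('black',200,28)]:
    b=blob(c,u,v,24,k); print(k,np.round(b,1),np.round(ground(c,b[0],b[1],.078),4))
o=arm.observe();print(o['tool_pos'],o['time'],o['ft_force'])
E
```

```text
red [266.  215.2 998.   33.   37. ] [ 0.4498 -0.3157  0.078 ]
green [392.8  89.4 579.   33.   39. ] [ 0.5562 -0.3473  0.078 ]h.py:19: RuntimeWarning: Mean of empty slice.
  return X[m].mean()+0.,Y[m].mean()+0.,m.sum(),np.ptp(X[m])+1,np.ptp(Y[m])+1
  ret = ret.dtype.type(ret / rcount)
Traceback (most recent call last):
  File "h.py", line 19, in blob
    return X[m].mean()+0.,Y[m].mean()+0.,m.sum(),np.ptp(X[m])+1,np.ptp(Y[m])+1
                                                 ~~~~~~^^^^^^
ValueError: zero-size array to reduction operation maximum which has no identity
```

Request:
{"fn": "drive_tool", "kwargs": {
  "rows": [
    [60, 0, 0, -20, 0, 0, 0],
    [60, 0, 0, -45, 0, 0, 0],
    [60, 0, 0, -70, 0, 0, 0],
    [60, 0, 0, -90, 0, 0, 0],
    [60, 0, 0, -95, 0, 0, 0],
    [60, 0, 0, -95, 0, 0, 0],
    [60, 0, 0, -95, 0, 0, 0]
  ]
}}

```text
time: 1.67
tool_pos: [0.4503, -0.3157, 0.0473]
ee_rot: [0.001, 0.973, 0.229, 0.001]
ft_force: [-0.5, -0.2, 0.7]
gripper_width: 0.06
grasp_force: 0.0
```

Request:
{"fn": "drive_tool", "kwargs": {
  "rows": [
    [60, 0, 0, -9, 0, 0, 0],
    [60, 0, 0, -9, 0, 0, 0],
    [25, 0, 0, -9, 0, 0, 0],
    [25, 0, 0, -9, 0, 0, 0],
    [25, 0, 0, -9, 0, 0, 0],
    [25, 0, 0, -9, 0, 0, 0],
    [25, 0, 0, -9, 0, 0, 0],
    [25, 0, 0, -9, 0, 0, 0]
  ]
}}

```text
time: 2.33
tool_pos: [0.4496, -0.315, 0.037]
ee_rot: [0.0, 0.973, 0.229, 0.0]
ft_force: [0.6, 0.1, 1.3]
gripper_width: 0.0353
grasp_force: 30.0
```

Request:
{"fn": "drive_tool", "kwargs": {
  "rows": [
    [25, 0, 0, 20, 0, 0, 0],
    [25, 0, 0, 55, 0, 0, 0],
    [25, 0, 0, 90, 0, 0, 0],
    [25, 0, 0, 120, 0, 0, 0],
    [25, 0, 0, 140, 0, 0, 0],
    [25, 3, 25, 140, 0, 0, 0],
    [25, 8, 60, 140, 0, 0, 0],
    [25, 12, 95, 140, 0, 0, 0],
    [25, 16, 130, 140, 0, 0, 0],
    [25, 20, 165, 140, 0, 0, 0]
  ]
}}

```text
time: 3.17
tool_pos: [0.4691, -0.1482, 0.1766]
ee_rot: [-0.0, 0.973, 0.229, -0.0]
ft_force: [0.4, 0.6, 0.0]
gripper_width: 0.0354
grasp_force: 30.0
```

Request:
{"fn": "drive_tool", "kwargs": {
  "rows": [
    [25, 4, 35, 0, 0, 0, 0],
    [25, 9, 70, 0, 0, 0, 0],
    [25, 13, 105, 0, 0, 0, 0],
    [25, 17, 140, 0, 0, 0, 0],
    [25, 22, 175, 0, 0, 0, 0],
    [25, 26, 210, 0, 0, 0, 0],
    [25, 30, 245, 0, 0, 0, 0],
    [25, 34, 280, 0, 0, 0, 0],
    [25, 38, 315, 0, 0, 0, 0],
    [25, 42, 350, 0, 0, 0, 0]
  ]
}}

```text
time: 4.0
tool_pos: [0.511, 0.202, 0.1766]
ee_rot: [0.0, 0.973, 0.229, -0.0]
ft_force: [0.9, 0.1, -0.7]
gripper_width: 0.035
grasp_force: 30.0
```

Request:
{"fn": "drive_tool", "kwargs": {
  "rows": [
    [25, 5, 30, 0, 0, 0, 0],
    [25, 6, 42, 0, 0, 0, 0],
    [25, 6, 42, 0, 0, 0, 0],
    [25, 6, 42, -40, 0, 0, 0],
    [25, 6, 42, -70, 0, 0, 0],
    [25, 6, 42, -70, 0, 0, 0],
    [25, 6, 42, -70, 0, 0, 0]
  ]
}}

```text
time: 4.58
tool_pos: [0.5165, 0.2408, 0.1058]
ee_rot: [0.0, 0.973, 0.229, -0.002]
ft_force: [-0.9, -0.1, -0.8]
gripper_width: 0.0355
grasp_force: 30.0
```

```bash
python3 - <<'E'
from h import *
c=shot('wrist','w2.png');o=arm.observe();print(o['tool_pos'],o['time'],o['gripper_width'])
for k in ['red','yellow','green','blue']:
  try: b=blob(c,256,192,300,k);print(k,np.round(b,1),ground(c,b[0],b[1],.02))
  except Exception: pass
for v in [(150,100)]: pass
E
```

```text
[0.51786538 0.24137484 0.10758981] 4.6333 0.035238950535816535
red [ 258.4  221.8 6176.   107.   174. ] [0.5025965  0.23381523 0.02      ]
yellow [ 334.    93.6 4016.   119.   121. ] [0.61179223 0.22933385 0.02      ]
green [ 435.8  157.9 4369.    94.    96. ] [0.60618558 0.13911136 0.02      ]
blue [ 354.9  222.5 1372.    80.    34. ] [0.53578014 0.16587118 0.02      ]
```

View pics/w2.png

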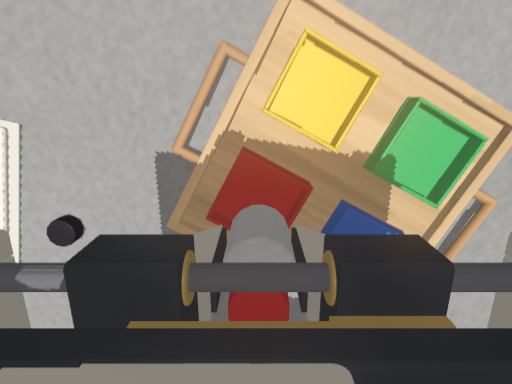

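The caddy's rim corners in view are: red (250,148), (313,187), (207,212); yellow (308,30), (381,74), (335,150), (264,107); green (420,97), (486,140), (435,207), (366,165).

```bash
python3 - <<'E'
from h import *
c=read_camera('wrist'); g=lambda *l:np.mean([ground(c,u,v,.026)for u,v in l],0).round(4)
print(g((313,187),(207,212)),g((308,30),(381,74),(335,150),(264,107)),g((420,97),(486,140),(435,207),(366,165)))
print(arm.observe()['tool_pos'])
E
```

```text
[0.5221 0.2425 0.026 ] [0.6103 0.2387 0.026 ] [0.6071 0.1499 0.026 ]
[0.51858876 0.24174051 0.10858843]
```

Request:
{"fn": "drive_tool", "kwargs": {
  "rows": [
    [25, 1, 0, -20, 0, 0, 0],
    [25, 1, 0, -40, 0, 0, 0],
    [25, 1, 0, -50, 0, 0, 0],
    [25, 1, 0, -55, 0, 0, 0],
    [25, 1, 0, -58, 0, 0, 0],
    [25, 1, 0, -60, 0, 0, 0],
    [25, 1, 0, -61, 0, 0, 0],
    [25, 1, 0, -61, 0, 0, 0]
  ]
}}

```text
time: 5.35
tool_pos: [0.5188, 0.2424, 0.0464]
ee_rot: [-0.0, 0.973, 0.229, 0.001]
ft_force: [0.3, 0.4, -1.3]
gripper_width: 0.0352
grasp_force: 30.0
```

Request:
{"fn": "drive_tool", "kwargs": {
  "rows": [
    [25, 0, 0, -1, 0, 0, 0],
    [60, 0, 0, -1, 0, 0, 0],
    [60, 0, 0, -1, 0, 0, 0],
    [60, 0, 0, -1, 0, 0, 0],
    [60, 0, 0, -1, 0, 0, 0],
    [60, 0, 0, 20, 0, 0, 0],
    [60, 0, 0, 55, 0, 0, 0],
    [60, 0, 0, 95, 0, 0, 0],
    [60, 0, 0, 125, 0, 0, 0],
    [60, 0, 0, 130, 0, 0, 0]
  ]
}}

```text
time: 6.18
tool_pos: [0.521, 0.2431, 0.1818]
ee_rot: [-0.0, 0.973, 0.229, 0.005]
ft_force: [1.3, 0.6, 0.7]
gripper_width: 0.06
grasp_force: 0.0
```

Request:
{"fn": "drive_tool", "kwargs": {
  "rows": [
    [60, -8, -40, 0, 0, 0, 0],
    [60, -16, -80, 0, 0, 0, 0],
    [60, -24, -120, 0, 0, 0, 0],
    [60, -32, -160, 0, 0, 0, 0],
    [60, -40, -200, 0, 0, 0, 0],
    [60, -48, -240, 0, 0, 0, 0],
    [60, -56, -280, 0, 0, 0, 0],
    [60, -64, -315, 0, 0, 0, 0],
    [60, -68, -331, 0, 0, 0, 0],
    [60, -68, -331, -20, 0, 0, 0]
  ]
}}

```text
time: 7.02
tool_pos: [0.4516, -0.0928, 0.1579]
ee_rot: [0.002, 0.974, 0.227, 0.002]
ft_force: [2.0, 0.1, -0.2]
gripper_width: 0.0598
grasp_force: 0.0
```

Request:
{"fn": "drive_tool", "kwargs": {
  "rows": [
    [60, 0, 0, -20, 0, 0, 0],
    [60, 0, 0, -20, 0, 0, 0],
    [60, 0, 0, -20, 0, 0, 0]
  ]
}}

```text
time: 7.27
tool_pos: [0.4497, -0.0886, 0.135]
ee_rot: [-0.001, 0.973, 0.229, -0.001]
ft_force: [0.2, -0.3, -0.1]
gripper_width: 0.06
grasp_force: 0.0
```

```bash
python3 - <<'E'
from h import *
o=arm.observe();print(o['tool_pos'],o['time'])
c=shot('wrist','w3.png')
for k in ['blue','yellow']:
  b=blob(c,256,192,300,k);print(k,np.round(b,1),ground(c,b[0],b[1],.078))
c=shot('top','t3.png')
b=blob(c,123,202,22,'red');print(b,ground(c,b[0],b[1],.02))
E
```

```text
[ 0.44967892 -0.08856659  0.13503577] 7.2667
blue [ 126.9  100.3 2368.   279.   233. ] [0.48118305 0.01760041 0.078     ]
yellow [397.2 132.6 244.   36.   30. ] [ 0.53904675 -0.14179882  0.078     ]
(np.float64(121.83687943262412), np.float64(202.14361702127658), np.int64(564), np.int64(33), np.int64(29)) [0.51742457 0.24154465 0.02      ]
```

View pics/t3.png

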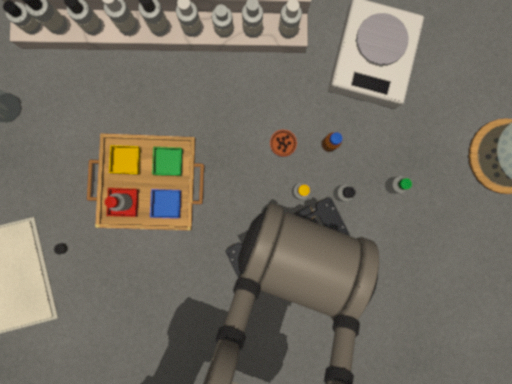

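The red bottle stands in its well, with the cap at (112,202). The others are undisturbed. Next I check blue from the saved wrist picture.

```bash
python3 - <<'E'
from h import *
c=read_camera('wrist')
b=blob(c,265,215,40,'blue');print(np.round(b,1),ground(c,b[0],b[1],.078),arm.observe()['tool_pos'])
E
```

```text
[ 259.5  214.6 1009.    34.    38. ] [ 0.45197279 -0.0891389   0.078     ] [ 0.4510752  -0.08869156  0.13663096]
```

Request:
{"fn": "drive_tool", "kwargs": {
  "rows": [
    [60, 1, 0, -15, 0, 0, 0],
    [60, 1, 0, -40, 0, 0, 0],
    [60, 1, 0, -40, 0, 0, 0]
  ]
}}

```text
time: 7.67
tool_pos: [0.4501, -0.088, 0.0938]
ee_rot: [-0.001, 0.973, 0.23, -0.002]
ft_force: [-1.5, 0.6, -1.2]
gripper_width: 0.0601
grasp_force: 0.0
```

Request:
{"fn": "drive_tool", "kwargs": {
  "rows": [
    [60, 0, 0, -25, 0, 0, 0],
    [60, 0, 0, -45, 0, 0, 0],
    [60, 0, 0, -59, 0, 0, 0],
    [60, 0, 0, -59, 0, 0, 0],
    [25, 0, 0, -59, 0, 0, 0],
    [25, 0, 0, -59, 0, 0, 0],
    [25, 0, 0, -59, 0, 0, 0],
    [25, 0, 0, -59, 0, 0, 0],
    [25, 0, 0, -59, 0, 0, 0],
    [25, 0, 0, -59, 0, 0, 0]
  ]
}}

```text
time: 8.5
tool_pos: [0.452, -0.0889, 0.0378]
ee_rot: [0.001, 0.973, 0.229, 0.001]
ft_force: [-1.2, 1.3, 7.6]
gripper_width: 0.0353
grasp_force: 30.0
```

Request:
{"fn": "drive_tool", "kwargs": {
  "rows": [
    [25, 0, 0, 20, 0, 0, 0],
    [25, 0, 0, 55, 0, 0, 0],
    [25, 0, 0, 90, 0, 0, 0],
    [25, 0, 0, 120, 0, 0, 0],
    [25, 0, 0, 140, 0, 0, 0],
    [25, 8, 30, 140, 0, 0, 0],
    [25, 18, 65, 140, 0, 0, 0],
    [25, 28, 100, 140, 0, 0, 0],
    [25, 38, 135, 140, 0, 0, 0],
    [25, 48, 170, 140, 0, 0, 0]
  ]
}}

```text
time: 9.33
tool_pos: [0.4994, 0.0828, 0.1771]
ee_rot: [0.0, 0.973, 0.229, 0.0]
ft_force: [0.1, -0.3, -1.1]
gripper_width: 0.0348
grasp_force: 30.0
```

Request:
{"fn": "drive_tool", "kwargs": {
  "rows": [
    [25, 9, 35, 0, 0, 0, 0],
    [25, 16, 63, 0, 0, 0, 0],
    [25, 17, 70, 0, 0, 0, 0],
    [25, 17, 70, 0, 0, 0, 0],
    [25, 17, 70, -30, 0, 0, 0],
    [25, 17, 70, -60, 0, 0, 0],
    [25, 17, 70, -80, 0, 0, 0],
    [25, 17, 70, -90, 0, 0, 0],
    [25, 17, 70, -90, 0, 0, 0],
    [25, 17, 70, -90, 0, 0, 0]
  ]
}}

```text
time: 10.17
tool_pos: [0.5167, 0.1504, 0.0872]
ee_rot: [0.0, 0.973, 0.229, -0.0]
ft_force: [1.3, 0.2, -1.0]
gripper_width: 0.035
grasp_force: 30.0
```

Request:
{"fn": "drive_tool", "kwargs": {
  "rows": [
    [25, 0, 0, -20, 0, 0, 0],
    [25, 0, 0, -32, 0, 0, 0],
    [25, 0, 0, -37, 0, 0, 0],
    [25, 0, 0, -40, 0, 0, 0],
    [25, 0, 0, -41, 0, 0, 0],
    [25, 0, 0, -42, 0, 0, 0],
    [60, 0, 0, -42, 0, 0, 0],
    [60, 0, 0, -42, 0, 0, 0],
    [60, 0, 0, -42, 0, 0, 0],
    [60, 0, 0, -42, 0, 0, 0]
  ]
}}

```text
time: 11.0
tool_pos: [0.5168, 0.1513, 0.0452]
ee_rot: [0.0, 0.973, 0.229, 0.001]
ft_force: [0.4, 0.3, 0.3]
gripper_width: 0.0567
grasp_force: 0.0
```

Request:
{"fn": "drive_tool", "kwargs": {
  "rows": [
    [60, 0, 0, 20, 0, 0, 0],
    [60, 0, 0, 55, 0, 0, 0],
    [60, 0, 0, 95, 0, 0, 0],
    [60, 0, 0, 125, 0, 0, 0],
    [60, 0, 0, 131, 0, 0, 0],
    [60, 3, -35, 131, 0, 0, 0],
    [60, 6, -75, 131, 0, 0, 0],
    [60, 10, -115, 131, 0, 0, 0],
    [60, 14, -155, 131, 0, 0, 0],
    [60, 18, -195, 131, 0, 0, 0]
  ]
}}

```text
time: 11.83
tool_pos: [0.5341, -0.0454, 0.1754]
ee_rot: [-0.0, 0.973, 0.23, -0.0]
ft_force: [0.5, -0.5, -0.4]
gripper_width: 0.0598
grasp_force: 0.0
```

Request:
{"fn": "drive_tool", "kwargs": {
  "rows": [
    [60, 3, -40, 0, 0, 0, 0],
    [60, 6, -75, 0, 0, 0, 0],
    [60, 7, -90, 0, 0, 0, 0],
    [60, 7, -90, -40, 0, 0, 0],
    [60, 7, -90, -40, 0, 0, 0],
    [60, 7, -90, -40, 0, 0, 0],
    [60, 7, -90, -40, 0, 0, 0],
    [60, 7, -90, -40, 0, 0, 0]
  ]
}}

```text
time: 12.5
tool_pos: [0.5422, -0.1331, 0.1372]
ee_rot: [0.001, 0.973, 0.23, 0.001]
ft_force: [0.9, -0.1, -0.1]
gripper_width: 0.0594
grasp_force: 0.0
```

```bash
python3 - <<'E'
from h import *
c=shot('wrist','w4.png')
o=arm.observe();print(o['tool_pos'],o['time'])
b=blob(c,262,215,40,'yellow');print(np.round(b,1),ground(c,b[0],b[1],.078))
E
```

```text
[ 0.54225788 -0.13316157  0.13731573] 12.55
[260.7 215.9 962.   33.   37. ] [ 0.54258818 -0.13481137  0.078     ]
```

View pics/w4.png

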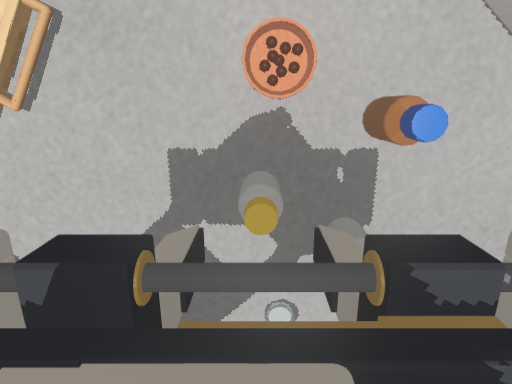

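The yellow cap at (261,216) is centred between the fingers. The black bottle sits near (350,235), clear of the right finger's path.

Request:
{"fn": "drive_tool", "kwargs": {
  "rows": [
    [60, 0, -1, -25, 0, 0, 0],
    [60, 0, -1, -50, 0, 0, 0],
    [60, 0, -1, -75, 0, 0, 0],
    [60, 0, -1, -90, 0, 0, 0],
    [60, 0, -1, -99, 0, 0, 0],
    [60, 0, -1, -99, 0, 0, 0],
    [60, 0, -1, -99, 0, 0, 0]
  ]
}}

```text
time: 13.13
tool_pos: [0.542, -0.1347, 0.0376]
ee_rot: [0.0, 0.973, 0.23, 0.0]
ft_force: [-0.1, 1.0, 0.7]
gripper_width: 0.0599
grasp_force: 0.0
```

Request:
{"fn": "drive_tool", "kwargs": {
  "rows": [
    [25, 0, 0, 0, 0, 0, 0],
    [25, 0, 0, 0, 0, 0, 0],
    [25, 0, 0, 0, 0, 0, 0],
    [25, 0, 0, 0, 0, 0, 0],
    [25, 0, 0, 0, 0, 0, 0],
    [25, 0, 0, 0, 0, 0, 0]
  ]
}}

```text
time: 13.63
tool_pos: [0.5418, -0.1349, 0.0374]
ee_rot: [0.0, 0.973, 0.229, 0.0]
ft_force: [-0.2, 0.2, 5.7]
gripper_width: 0.0353
grasp_force: 30.0
```

Request:
{"fn": "drive_tool", "kwargs": {
  "rows": [
    [25, 0, 0, 20, 0, 0, 0],
    [25, 0, 0, 55, 0, 0, 0],
    [25, 0, 0, 90, 0, 0, 0],
    [25, 0, 0, 120, 0, 0, 0],
    [25, 0, 0, 140, 0, 0, 0],
    [25, 5, 30, 140, 0, 0, 0],
    [25, 12, 65, 140, 0, 0, 0],
    [25, 18, 100, 140, 0, 0, 0],
    [25, 24, 135, 140, 0, 0, 0],
    [25, 30, 170, 140, 0, 0, 0]
  ]
}}

```text
time: 14.47
tool_pos: [0.5712, 0.0367, 0.1766]
ee_rot: [-0.0, 0.973, 0.229, -0.0]
ft_force: [0.9, -0.3, -1.2]
gripper_width: 0.0355
grasp_force: 30.0
```

Request:
{"fn": "drive_tool", "kwargs": {
  "rows": [
    [25, 6, 35, 0, 0, 0, 0],
    [25, 13, 70, 0, 0, 0, 0],
    [25, 19, 105, 0, 0, 0, 0],
    [25, 25, 140, 0, 0, 0, 0],
    [25, 31, 172, 0, 0, 0, 0],
    [25, 36, 195, 0, 0, 0, 0],
    [25, 37, 204, 0, 0, 0, 0],
    [25, 37, 204, 0, 0, 0, 0],
    [25, 37, 204, -30, 0, 0, 0],
    [25, 37, 204, -60, 0, 0, 0]
  ]
}}

```text
time: 15.3
tool_pos: [0.6096, 0.2382, 0.118]
ee_rot: [0.0, 0.973, 0.229, 0.002]
ft_force: [0.8, -0.4, -1.2]
gripper_width: 0.0351
grasp_force: 30.0
```

Request:
{"fn": "drive_tool", "kwargs": {
  "rows": [
    [25, 0, 0, -20, 0, 0, 0],
    [25, 0, 0, -30, 0, 0, 0],
    [25, 0, 0, -30, 0, 0, 0],
    [25, 0, 0, -30, 0, 0, 0]
  ]
}}

```text
time: 15.63
tool_pos: [0.6088, 0.2382, 0.0872]
ee_rot: [0.0, 0.973, 0.229, 0.0]
ft_force: [-0.3, 0.7, -0.8]
gripper_width: 0.0351
grasp_force: 30.0
```

```bash
python3 - <<'E'
from h import *
c=shot('wrist','w5.png')
E
```

```text
(no output)
```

View pics/w5.png

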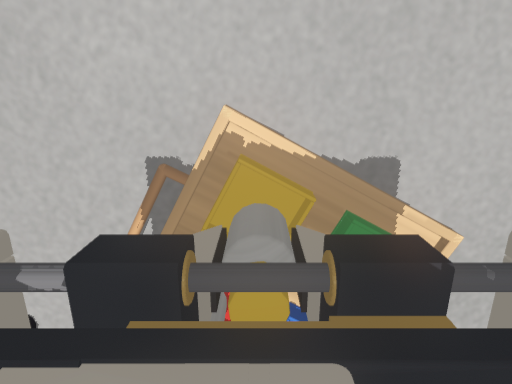

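The yellow well's rim corners at (241,157), (316,197) and (203,225) put the bottle's foot over the well. I lower it now.

Request:
{"fn": "drive_tool", "kwargs": {
  "rows": [
    [25, 0, 0, -20, 0, 0, 0],
    [25, 0, 0, -32, 0, 0, 0],
    [25, 0, 0, -37, 0, 0, 0],
    [25, 0, 0, -40, 0, 0, 0],
    [25, 0, 0, -41, 0, 0, 0],
    [25, 0, 0, -42, 0, 0, 0],
    [60, 0, 0, -42, 0, 0, 0],
    [60, 0, 0, -42, 0, 0, 0],
    [60, 0, 0, -42, 0, 0, 0],
    [60, 0, 0, -42, 0, 0, 0]
  ]
}}

```text
time: 16.52
tool_pos: [0.6086, 0.2393, 0.045]
ee_rot: [0.0, 0.973, 0.229, 0.0]
ft_force: [-0.5, -0.4, -0.2]
gripper_width: 0.0568
grasp_force: 0.0
```

Request:
{"fn": "drive_tool", "kwargs": {
  "rows": [
    [60, 0, 0, 20, 0, 0, 0],
    [60, 0, 0, 55, 0, 0, 0],
    [60, 0, 0, 95, 0, 0, 0],
    [60, 0, 0, 125, 0, 0, 0],
    [60, 0, 0, 131, 0, 0, 0],
    [60, -3, -35, 131, 0, 0, 0],
    [60, -6, -75, 131, 0, 0, 0],
    [60, -10, -115, 131, 0, 0, 0],
    [60, -14, -155, 131, 0, 0, 0],
    [60, -18, -195, 131, 0, 0, 0]
  ]
}}

```text
time: 17.35
tool_pos: [0.5897, 0.0427, 0.1753]
ee_rot: [-0.0, 0.973, 0.23, -0.0]
ft_force: [0.5, 0.5, 0.3]
gripper_width: 0.0599
grasp_force: 0.0
```

Request:
{"fn": "drive_tool", "kwargs": {
  "rows": [
    [60, -4, -40, 0, 0, 0, 0],
    [60, -8, -80, 0, 0, 0, 0],
    [60, -12, -120, 0, 0, 0, 0],
    [60, -16, -160, 0, 0, 0, 0],
    [60, -20, -200, 0, 0, 0, 0],
    [60, -24, -240, 0, 0, 0, 0],
    [60, -28, -280, 0, 0, 0, 0],
    [60, -32, -320, 0, 0, 0, 0],
    [60, -36, -360, 0, 0, 0, 0],
    [60, -36, -382, 0, 0, 0, 0]
  ]
}}

```text
time: 18.18
tool_pos: [0.5529, -0.3422, 0.175]
ee_rot: [0.0, 0.974, 0.228, -0.0]
ft_force: [-0.3, -0.5, -0.3]
gripper_width: 0.06
grasp_force: 0.0
```

Request:
{"fn": "drive_tool", "kwargs": {
  "rows": [
    [60, 0, 0, -20, 0, 0, 0],
    [60, 0, 0, -40, 0, 0, 0],
    [60, 0, 0, -40, 0, 0, 0],
    [60, 0, 0, -40, 0, 0, 0]
  ]
}}

```text
time: 18.52
tool_pos: [0.5537, -0.3373, 0.1344]
ee_rot: [-0.001, 0.973, 0.229, -0.001]
ft_force: [0.5, 0.0, 0.7]
gripper_width: 0.0601
grasp_force: 0.0
```

```bash
python3 - <<'E'
from h import *
c=read_camera('wrist')
o=arm.observe();print(o['tool_pos'],o['time'])
b=blob(c,262,215,40,'green');print(np.round(b,1),ground(c,b[0],b[1],.078))
E
```

```text
[ 0.5545077  -0.33761136  0.13584606] 18.5667
[266.7 217.1 970.   33.   37. ] [ 0.55585605 -0.34245909  0.078     ]
```

Request:
{"fn": "drive_tool", "kwargs": {
  "rows": [
    [60, 0, -4, -25, 0, 0, 0],
    [60, 0, -4, -50, 0, 0, 0],
    [60, 0, -4, -75, 0, 0, 0],
    [60, 0, -4, -90, 0, 0, 0],
    [60, 0, -4, -99, 0, 0, 0],
    [60, 0, -4, -99, 0, 0, 0],
    [60, 0, -4, -99, 0, 0, 0]
  ]
}}

```text
time: 19.15
tool_pos: [0.5552, -0.342, 0.0379]
ee_rot: [0.001, 0.973, 0.23, 0.001]
ft_force: [-0.3, 0.0, -0.2]
gripper_width: 0.0597
grasp_force: 0.0
```

Request:
{"fn": "drive_tool", "kwargs": {
  "rows": [
    [25, 0, 0, 0, 0, 0, 0],
    [25, 0, 0, 0, 0, 0, 0],
    [25, 0, 0, 0, 0, 0, 0],
    [25, 0, 0, 0, 0, 0, 0],
    [25, 0, 0, 0, 0, 0, 0],
    [25, 0, 0, 0, 0, 0, 0]
  ]
}}

```text
time: 19.65
tool_pos: [0.5547, -0.3421, 0.0375]
ee_rot: [0.001, 0.973, 0.229, 0.0]
ft_force: [-0.5, 0.5, 4.1]
gripper_width: 0.0354
grasp_force: 30.0
```

Request:
{"fn": "drive_tool", "kwargs": {
  "rows": [
    [25, 0, 0, 20, 0, 0, 0],
    [25, 0, 0, 55, 0, 0, 0],
    [25, 0, 0, 90, 0, 0, 0],
    [25, 0, 0, 120, 0, 0, 0],
    [25, 0, 0, 140, 0, 0, 0],
    [25, 3, 30, 140, 0, 0, 0],
    [25, 7, 65, 140, 0, 0, 0],
    [25, 10, 100, 140, 0, 0, 0],
    [25, 14, 135, 140, 0, 0, 0],
    [25, 18, 170, 140, 0, 0, 0]
  ]
}}

```text
time: 20.48
tool_pos: [0.572, -0.1702, 0.1765]
ee_rot: [-0.0, 0.973, 0.229, -0.0]
ft_force: [1.3, -0.7, -1.3]
gripper_width: 0.0348
grasp_force: 30.0
```

Request:
{"fn": "drive_tool", "kwargs": {
  "rows": [
    [25, 4, 35, 0, 0, 0, 0],
    [25, 7, 70, 0, 0, 0, 0],
    [25, 11, 105, 0, 0, 0, 0],
    [25, 14, 140, 0, 0, 0, 0],
    [25, 18, 175, 0, 0, 0, 0],
    [25, 22, 210, 0, 0, 0, 0],
    [25, 26, 245, 0, 0, 0, 0],
    [25, 30, 280, 0, 0, 0, 0],
    [25, 33, 308, 0, 0, 0, 0],
    [25, 33, 321, 0, 0, 0, 0]
  ]
}}

```text
time: 21.32
tool_pos: [0.6051, 0.1529, 0.1764]
ee_rot: [-0.0, 0.973, 0.231, -0.0]
ft_force: [0.2, -0.4, -1.1]
gripper_width: 0.0351
grasp_force: 30.0
```

Request:
{"fn": "drive_tool", "kwargs": {
  "rows": [
    [25, 0, 0, 0, 0, 0, 0],
    [25, 0, 0, 0, 0, 0, 0],
    [25, 0, 0, -30, 0, 0, 0],
    [25, 0, 0, -60, 0, 0, 0],
    [25, 0, 0, -80, 0, 0, 0],
    [25, 0, 0, -90, 0, 0, 0],
    [25, 0, 0, -90, 0, 0, 0],
    [25, 0, 0, -90, 0, 0, 0]
  ]
}}

```text
time: 21.98
tool_pos: [0.6058, 0.1481, 0.0872]
ee_rot: [0.0, 0.974, 0.229, 0.0]
ft_force: [-0.2, -0.1, 0.3]
gripper_width: 0.0351
grasp_force: 30.0
```

Request:
{"fn": "drive_tool", "kwargs": {
  "rows": [
    [25, 0, 1, -20, 0, 0, 0],
    [25, 0, 1, -32, 0, 0, 0],
    [25, 0, 1, -37, 0, 0, 0],
    [25, 0, 1, -40, 0, 0, 0],
    [25, 0, 1, -41, 0, 0, 0],
    [25, 0, 1, -42, 0, 0, 0],
    [60, 0, 1, -42, 0, 0, 0],
    [60, 0, 1, -42, 0, 0, 0],
    [60, 0, 1, -42, 0, 0, 0],
    [60, 0, 1, -42, 0, 0, 0]
  ]
}}

```text
time: 22.82
tool_pos: [0.6057, 0.1503, 0.045]
ee_rot: [0.0, 0.973, 0.229, 0.0]
ft_force: [-0.6, 0.3, -0.3]
gripper_width: 0.0568
grasp_force: 0.0
```

Request:
{"fn": "drive_tool", "kwargs": {
  "rows": [
    [60, 0, 0, 20, 0, 0, 0],
    [60, 0, 0, 55, 0, 0, 0],
    [60, 0, 0, 95, 0, 0, 0],
    [60, 0, 0, 135, 0, 0, 0],
    [60, 0, 0, 160, 0, 0, 0],
    [60, -40, -10, 160, 0, 0, 0],
    [60, -80, -30, 160, 0, 0, 0],
    [60, -110, -60, 160, 0, 0, 0],
    [60, -140, -90, 160, 0, 0, 0],
    [60, -160, -130, 160, 0, 0, 0]
  ]
}}

```text
time: 23.65
tool_pos: [0.446, 0.0269, 0.2048]
ee_rot: [-0.0, 0.973, 0.231, -0.0]
ft_force: [0.6, -0.6, -0.3]
gripper_width: 0.0601
grasp_force: 0.0
```

Request:
{"fn": "drive_tool", "kwargs": {
  "rows": [
    [60, -10, -40, 0, 0, 0, 0],
    [60, -20, -80, 0, 0, 0, 0],
    [60, -30, -120, 0, 0, 0, 0],
    [60, -40, -160, 0, 0, 0, 0],
    [60, -50, -200, 0, 0, 0, 0],
    [60, -60, -240, 0, 0, 0, 0],
    [60, -70, -280, 0, 0, 0, 0],
    [60, -80, -320, 0, 0, 0, 0],
    [60, -80, -320, 0, 0, 0, 0],
    [60, -80, -320, 0, 0, 0, 0]
  ]
}}

```text
time: 24.48
tool_pos: [0.3681, -0.2951, 0.2046]
ee_rot: [-0.0, 0.974, 0.227, 0.0]
ft_force: [0.4, 0.6, -0.3]
gripper_width: 0.0599
grasp_force: 0.0
```

```bash
python3 - <<'E'
from h import *
c=read_camera('top'); p=cv2.cvtColor(c['pixels'],cv2.COLOR_RGB2BGR)
cv2.imwrite('pics/t6.png',cv2.resize(p[110:260,70:430],None,fx=2.2,fy=2.2))
for k,u,v in [('black',348,192),('blue',335,139)]:
    b=blob(c,u,v,10,k); print(k,ground(c,b[0],b[1],.076))
print(arm.observe()['time'])
E
```

```text
black [ 0.53723574 -0.225015    0.076     ]
blue [ 0.64588787 -0.20034287  0.076     ]
24.5333
```

View pics/t6.png

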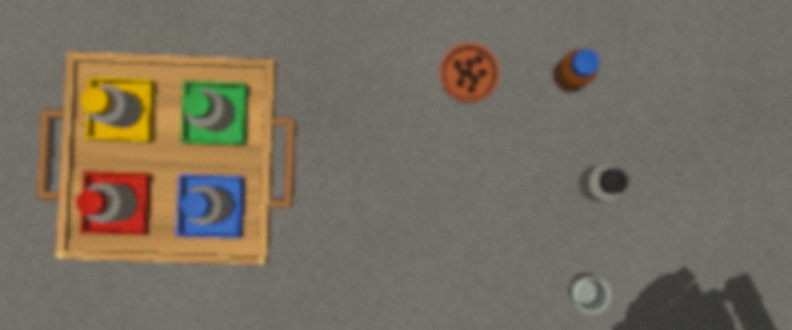

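All four bottles stand in their wells, with caps in the crop at yellow (93,100), green (199,103), red (90,203) and blue (196,205). The look-alikes have not moved. I check the cap offsets before handing in.

```bash
python3 - <<'E'
from h import *
c=read_camera('top'); ok=True
W=dict(yellow=(.609,.239,93,100),green=(.606,.149,199,103),red=(.519,.242,90,203),blue=(.516,.151,196,205))
for k,(x,y,u,v) in W.items():
    p=ground(c,70+u/2.2,110+v/2.2,.087); e=np.hypot(p[0]-x,p[1]-y); print(k,p.round(4),e.round(4)); ok&=e<.009
print(arm.job_done() if ok else 'check')
E
```

```text
yellow [0.6075 0.239  0.087 ] 0.0015
green [0.6052 0.1465 0.087 ] 0.0026
red [0.5168 0.2401 0.087 ] 0.0029
blue [0.515  0.1481 0.087 ] 0.003
the job is handed in; nothing more can be done
None
```

All four colour-capped bottles stand in their matching wells, each measured within about 3 mm of centre; both look-alikes are where they started, and the job was handed in at about 25 s of the 104 s allowed (no verdict came back).

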